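# Wind the display turntable to bring the valve amplifier to the front

### The job

A visitor wants to see the little valve amplifier, the device with two glass valves on top. Wind the turntable by its handwheel, on which each full turn moves the platter on by one place (a quarter turn), so that this amplifier ends up standing at the pointer. Do not touch the turntable's platter or the amplifier, and let go of the handwheel at the end.

Things in the scene. Friction and masses are not known exactly. Their poses are not given: they have to be found in the camera images.
- handwheel: Flat steel handwheel with three spokes, 124 mm over its rim, on an upright axis at the left end of the turntable's frame. Origin: on its axis, at the middle of the 14 mm thick rim, 87 mm above the table; z is up. It turns freely either way without limit, needs about 2 N at the handle, and stays where it is left. It is geared to the platter: one full turn of the handwheel turns the platter a quarter turn (90 degrees) in the same direction, both seen from above.
- handle_mid (a point): Upright black round handle standing on the handwheel's rim, 55 mm from the wheel's axis: 21 mm thick, 50 mm tall, spinning freely on its own pin, so a gripper can keep its heading while carrying it round. This point is half-way up it, on its centre line, 120 mm above the table; the top is at 145 mm and the handle's foot at 95 mm; the rim's top is at 94 mm. The handle starts at any side of the wheel.
- platter: Round dark grey platter of the turntable, 330 mm across, 12 mm thick, its axis 304 mm from the handwheel's axis, on the right of the handwheel seen from the robot. Origin: on its axis at the top face, 60 mm above the table. It has four places a quarter turn apart, 105 mm from its axis; the place at the pointer is empty at the start and three devices stand on the other three, up to 84 mm tall. Not to be touched by the robot.
- front_place (a point): Fixed point: the centre of the place at the pointer, on the platter's top face level (60 mm above the table), 105 mm from the platter's axis. The pointer is a small aluminium post fixed to the frame just outside the platter's rim, on the side away from the robot; from the platter's axis it lies straight behind this point, and does not turn.
- valve_amp: Small aluminium box, 84 x 84 x 34 mm, with two clear glass valves in black sockets on top (78 mm to the top of the glass, 83 mm to their tips). Origin: centre of its underside; z is up. It stands loose on one of the three places, a quarter turn to either side of the pointer or opposite it (half a turn), within about 6 mm of the place's centre. The other two devices have no valves: a round volume dial 78 mm across and 42 mm tall, and a flat box 90 x 84 x 30 mm.
Things that resemble listed ones, but are neither listed nor needed, are in the scene too. What is shaped like the valve_amp but red is not meant.

How it is judged:
By the outcome, as a careful person would: the job done as asked, in the order asked, and still so for the second after the job is handed in, with the robot touching nothing.
It also fails if it takes over 58 s, if anything falls off the work surface, if the arm or the gripper's body presses on something with over 40 N, if the wrist force passes 120 N, or if a joint passes its speed limit or range.

### The arm

A 6-joint arm with a two-finger parallel gripper is mounted at the origin on the work surface. World frame = base frame: x ahead of the robot, y to its left, z up, the work surface at z = 0. Lengths are in m, angles in rad, forces in N, time in s.
With the tool pointing down it reaches from about 0.425 to 0.925 m from the base axis. Payload 12.5 kg.
Tool frame: the origin (TCP) lies at the very end of the fingers, on their centre line; the grasp point (between the pads) lies 19 mm behind it (bot.tcp_to_grasp is the distance from the TCP to the grasp point, in m); x points along the fingers, y is the direction in which the jaws open and shut, and the axes are right-handed (so a half turn about x gives the same grasp; the last joint's range is limited). The gripper opens to 85 mm and grips with 20 to 120 N. Pads are 22 mm wide; open, the fingers measure 114 mm over their backs; the gripper's body (76 mm by 85 mm) begins 54 mm behind the grasp point. The pads swing forward as they close: fully open they stand 13 mm farther back than shut.
Start: joints at [1.137, 0.491, 1.559, -0, 1.092, -0.106], TCP at [0.201, 0.592, 0.231] pointing down, gripper open.
Joint ranges: [-3.1, 3.1], [-0.84, 2.19], [0.05, 2.79], [-1.13, 4.28], [0.06, 2.93], [-2.69, 2.69]. Speed limits (rad/s): [2.22, 2.22, 2.79, 3.14, 3.14, 3.14].

### API

Orientations are given as a unit quaternion [x, y, z, w].
In Python, from cell import bot, cams gives the robot as it stands.
- The arm moves only by the tool play_rows, never from a script. Its argument "commands" is a list of rows, each a list of 5 numbers: the shift along the tool's x, y, z in m, then the turn about the tool's x in rad, then the finger opening in m, from 0 to 0.0854. A call has 1 to 10 rows; each row shifts and turns the commanded pose from where the row before left it, along the tool's axes as they then stand; what a row does not reach is not made up. A row lasts 1/10 s, in which the tool goes at most 50 mm and 8.59 degrees, less where a joint would pass 70% of its speed; a pose out of reach is approached as far as the arm can. A call is refused whole if a number of a shift passes 0.05 or a number of a turn 0.15, either way. A call with a gripper value outside its range is refused whole. The fingers move at their own pace and stop on an object; "grip_force" is the grip in N (left out, the last holds). Time passes only in rows, so rows that do not move let the fingers close. It gives the time, the measured TCP pose, the force and the opening at its end, in the units of the state.
- bot.observe(): the state, without advancing time (a new reading comes with each control period).
- cams.read_camera(name): name is "scene" or "top"; returns a dict with "pixels" (480x640x3 uint8, blue, green, red), "fx", "fy", "cx", "cy" (pixels), "cam_to_world" (4x4, takes a point from camera to world coordinates). Camera axes: x right, y up, looking along -z (the intrinsics and any distortion apply to the point x, -y, -z); pixel columns grow to the right and rows downward; lengths in m; the calibration is good to about 2 mm. A picture is of the moment at which its call begins. There is no depth.
- bot.finish_job(): hands the job in, once; it reports no verdict.
The state is a dict: "t": time; "joint_pos": joint angles; "joint_velocities": joint speeds; "joint_torque": joint torques, N m; "tool_pos": TCP position; "orientation": TCP orientation; "wrist_force": force on the tool from outside, world axes, zero at the start; "wrist_torque": the same for the moment, N m; "width": finger opening in m.
Only numpy, scipy, OpenCV 4.12 (cv2) and the standard library are available. Lean on these libraries where they do the work, as an engineer would, in place of code of your own. Each camera call takes 0.05 s, during which the arm holds its last target.

## Working session

There is one attempt and no reset: what is moved stays moved. The work goes in short steps, Python scripts to look and compute and a tool call to move; the robot and the scene stay as the last step left them, time stands still between calls to the robot, and variables do not carry over. Pictures are saved under pics/ and viewed, and the job is handed in when it is done.

Besides the shell and the picture viewer there is one more tool, called after "Emit:" by a JSON object that holds its "fn" and its "kwargs". play_rows: Moves the arm, as the interface text tells. Its arguments: {"type":"object","properties":{"commands":{"type":"array","items":{"type":"array","items":{"type":"number"}}},"grip_force":{"type":"number"}},"required":["commands"]}

```bash
mkdir -p pics
python3 - <<'E'
from cell import bot,cams
import cv2,numpy as np,pickle
d={}
for n in("scene","top"):
    c=cams.read_camera(n); d[n]=c; cv2.imwrite(f"pics/{n}0.png",c["pixels"]); print(n,{k:v for k,v in c.items() if k!="pixels"})
pickle.dump(d,open("c0.pkl","wb"))
print(bot.observe())
E
```

```text
scene {'fx': 536.1968825372913, 'fy': 536.1968825372913, 'cx': 314.06321444400027, 'cy': 240.05380795287502, 'cam_to_world': array([[-0.48062097, -0.52182299,  0.70477248,  1.37131314],
       [ 0.87692221, -0.28902315,  0.3840222 ,  0.34556648],
       [ 0.00330396,  0.80259977,  0.59650876,  0.8003802 ],
       [ 0.        ,  0.        ,  0.        ,  1.        ]])}
top {'fx': 451.2037113660702, 'fy': 451.2037113660702, 'cx': 327.2937707143014, 'cy': 234.85319516968747, 'cam_to_world': array([[-0.02675328,  0.99517715, -0.09437537,  0.44218082],
       [-0.99962902, -0.02711587, -0.00256137, -0.09806529],
       [-0.00510809,  0.09427183,  0.99553339,  1.10612633],
       [ 0.        ,  0.        ,  0.        ,  1.        ]])}
{'t': 0.1, 'joint_pos': array([ 1.13740762e+00,  4.91529808e-01,  1.55940047e+00,  2.28556704e-05,
        1.09174877e+00, -1.05562240e-01]), 'joint_velocities': array([ 0.00253032,  0.0001096 , -0.00130178,  0.00043796, -0.00053124,
       -0.0007051 ]), 'joint_torque': array([ 2.57285028e-03, -6.19444799e+01, -2.62024391e+01, -8.52748963e-05,
        2.91306758e-03, -5.70946384e-06]), 'tool_pos': array([0.20110174, 0.59153578, 0.2307631 ]), 'orientation': array([ 0.11502118,  0.69773737, -0.11575783,  0.69751904]), 'wrist_force': array([ 0.22561481, -0.036988  ,  0.40395366]), 'wrist_torque': array([-0.00113375,  0.03755465, -0.01857932]), 'width': 0.08536537351139847}
```

View pics/scene0.png

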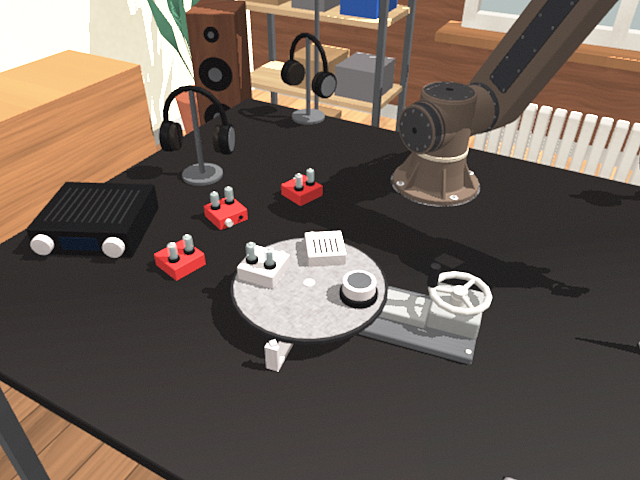

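View pics/top0.png

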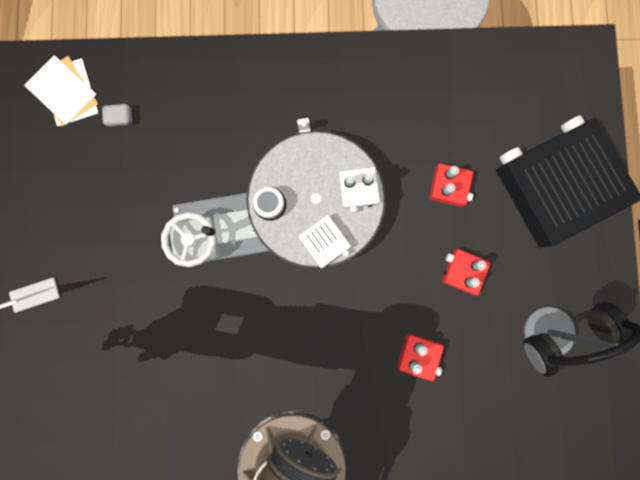

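```bash
cat > h.py <<'E'
import numpy as np,cv2
def ray(c,u,v):
    d=np.array([(u-c["cx"])/c["fx"],-(v-c["cy"])/c["fy"],-1.]);T=c["cam_to_world"];return T[:3,3],T[:3,:3]@d
def onz(c,u,v,z):
    o,d=ray(c,u,v);return (o+d*(z-o[2])/d[2])[:2]
def proj(c,p):
    T=c["cam_to_world"];q=T[:3,:3].T@(np.asarray(p)-T[:3,3]);return np.array([c["cx"]+c["fx"]*q[0]/-q[2],c["cy"]+c["fy"]*q[1]/q[2]])
E
python3 - <<'E'
import pickle,cv2
from h import *
d=pickle.load(open("c0.pkl","rb"));t=d["top"];s=d["scene"]
for n,c,r in(("t",t,(100,400,150,280)),("s",s,(220,520,220,380))):
    x0,x1,y0,y1=r[0],r[1],r[2],r[3]
    if n=="t":y0=110
    cv2.imwrite(f"pics/crop_{n}.png",cv2.resize(c["pixels"][y0:y1,x0:x1],None,fx=2.6,fy=2.6,interpolation=cv2.INTER_CUBIC))
w=onz(t,188,240,.094);p=onz(t,316,198,.06);h=onz(t,208,231,.145)
print(w,p,np.linalg.norm(w-p),h,np.linalg.norm(h-w),onz(t,304,125,.06),onz(t,360,187,.094))
E
```

```text
[0.53503176 0.21875784] [ 0.62893888 -0.0711972 ] 0.3047826702393284 [0.54855851 0.15990021] 0.06039199889656776 [ 0.80589145 -0.04688829] [ 0.64542763 -0.17277494]
```

View pics/crop_t.png

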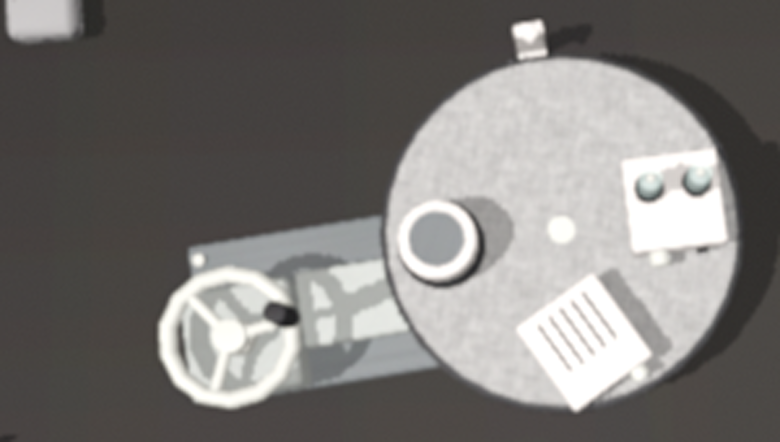

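View pics/crop_s.png

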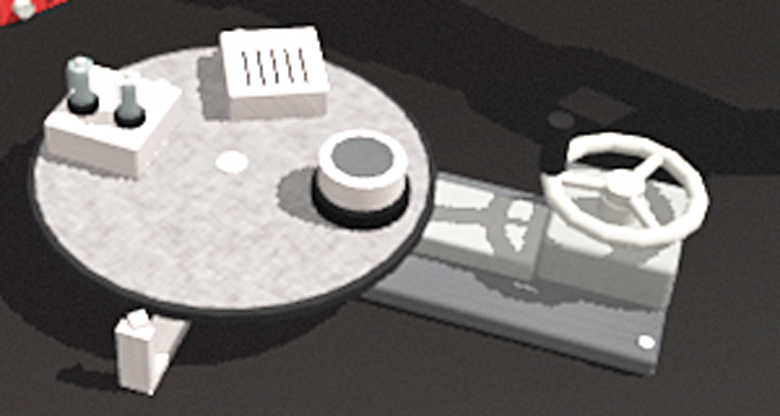

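Run:
```python
import pickle,cv2
from h import *
from scipy.optimize import least_squares
d=pickle.load(open("c0.pkl","rb"))
def blobs(n,box):
    c=d[n];g=c["pixels"].max(2).astype(int);return c,g
# handle dark mask in top
t=d["top"];s=d["scene"]
g=t["pixels"].max(2)
print(g[222:242,196:220])
# wheel fit: outer edge of bright rim by radial search
def rim(c,ctr,z=.087):
    g=cv2.GaussianBlur(c["pixels"].max(2),(0,0),.7).astype(float)
    pts=[]
    for a in np.arange(0,2*np.pi,.1):
        best=None
        prof=[];rs=np.arange(.048,.080,.0005)
        for r in rs:
            u,v=proj(c,[ctr[0]+r*np.cos(a),ctr[1]+r*np.sin(a),z]);prof.append(cv2.getRectSubPix(g.astype(np.float32),(1,1),(float(u),float(v)))[0,0])
        dd=np.diff(prof);i=np.argmin(dd)
        pts.append((a,rs[i],dd[i]))
    return np.array(pts)
for n in("top","scene"):
    ctr=np.array([.535,.219])
    for k in range(4):
        p=rim(d[n],ctr); p=p[p[:,2]<-3]
        X=ctr+np.c_[p[:,1]*np.cos(p[:,0]),p[:,1]*np.sin(p[:,0])]
        r=least_squares(lambda q:np.hypot(*(X-q[:2]).T)-q[2],[*ctr,.062],loss="soft_l1",f_scale=.001)
        ctr=r.x[:2]
    print(n,r.x,len(p),np.median(abs(r.fun)))
```

```text
[[225 224 223 224 233 245 255 255 255 255 255 240 219 191 166 145 127 129
  152 171 175 174 177 197]
 [224 224 224 224 225 229 239 252 255 255 255 252 234 207 178 148 126 126
  146 170 176 176 176 188]
 [224 224 224 225 225 224 225 233 245 255 255 252 241 223 193 159 130 123
  140 166 175 176 175 179]
 [225 224 225 225 225 222 213 198 199 214 222 224 230 225 204 172 138 123
  135 163 175 176 174 177]
 [225 225 225 226 225 215 186 142 119 127 138 158 182 191 184 166 144 126
  136 162 175 176 174 178]
 [225 225 225 225 219 196 144  91  70  69  74  86 104 118 128 127 122 117
  134 161 175 175 174 178]
 [222 225 224 224 212 168 105  74  72  73  73  73  69  62  63  67  76  89
  120 157 175 176 175 178]
 [215 220 220 219 203 142  84  76  77  78  78  79  74  60  41  36  41  59
  101 148 172 175 176 177]
 [194 199 199 197 181 124  81  81  82  82  82  82  78  61  40  34  34  43
   81 134 168 176 176 176]
 [174 175 176 175 163 128  94  86  85  84  84  84  77  57  40  35  35  36
   64 120 164 176 177 176]
 [168 168 168 169 170 161 128 100  89  86  85  82  71  50  36  35  34  37
   60 115 161 17
[... 350 characters left out ...]
1 206 175 174 192 197 210 218 220 206
  184 157 155 172 178 176]
 [255 253 246 240 232 220 211 207 203 184 173 193 219 233 247 251 245 224
  192 156 149 169 176 176]
 [241 233 215 202 196 186 179 179 177 173 178 200 225 242 255 255 249 227
  194 155 144 165 175 176]
 [213 199 176 170 173 173 172 172 172 177 193 213 228 242 255 255 250 227
  194 155 140 162 175 176]
 [185 169 159 166 171 172 173 175 183 194 213 224 229 241 255 255 250 228
  195 158 141 161 176 177]
 [170 159 160 169 172 173 178 193 209 217 224 227 228 239 255 255 251 229
  197 163 142 159 175 176]]
top [0.53775842 0.22229863 0.06090756] 61 0.0006558271440528091
scene [0.53733626 0.2209912  0.06140297] 63 0.0014689758324305038
```

Run:
```python
import pickle,cv2
from h import *
from scipy.optimize import minimize
d=pickle.load(open("c0.pkl","rb"))
t=d["top"];s=d["scene"]
print(onz(t,205.7,229.7,.145))
w=np.array([.5376,.2218])
# silhouette match in top: dark mask IoU over angle
def sil(c,p,shape,k=8):
    a=np.linspace(0,2*np.pi,40)
    P=[proj(c,[p[0]+.0105*np.cos(x),p[1]+.0105*np.sin(x),z])*k for x in a for z in(.095,.145)]
    m=np.zeros((shape[0]*k,shape[1]*k),np.uint8);cv2.fillConvexPoly(m,cv2.convexHull(np.array(P,np.float32)).astype(np.int32),255);return m
k=8
g=cv2.resize(t["pixels"].max(2)[215:245,190:225],None,fx=k,fy=k,interpolation=cv2.INTER_LINEAR);
dk=g<118
best=[]
for a in np.radians(np.arange(-150,-40,2)):
  p=w+.055*np.array([np.cos(a),np.sin(a)])
  m=sil(t,p,(480,640),k)[215*k:245*k,190*k:225*k]>0
  best.append(((m&dk).sum()/(m|dk).sum(),np.degrees(a),*p))
best.sort();print(best[-4:])
# free
R=[]
for x in np.arange(.535,.57,.0015):
  for y in np.arange(.150,.185,.0015):
    m=sil(t,(x,y),(480,640),k)[215*k:245*k,190*k:225*k]>0
    R.append(((m&dk).sum()/(m|dk).sum(),x,y))
R.sort();print(R[-3:])
# platter angle estimates
pl=onz(t,316,198,.06);pt=onz(t,304,125,.075);print(pl,pt,np.degrees(np.arctan2(*(pt-pl)[::-1])),np.degrees(np.arctan2(*(w-pl)[::-1])),np.linalg.norm(w-pl))
a=onz(t,360,187,.094);print("amp",a,np.degrees(np.arctan2(*(a-pl)[::-1])),np.linalg.norm(a-pl))
```

```text
[0.55149741 0.16483355]
[(np.float64(0.5444003661885871), np.float64(-72.0), np.float64(0.5545959346906221), np.float64(0.16949189160376654)), (np.float64(0.5636570482986866), np.float64(-78.0), np.float64(0.5490351429949767), np.float64(0.1680018819596407)), (np.float64(0.585762214300692), np.float64(-74.0), np.float64(0.5527600545699349), np.float64(0.16893060672339247)), (np.float64(0.5863617376775272), np.float64(-76.0), np.float64(0.5509057042579817), np.float64(0.16843373505482018))]
[(np.float64(0.6562705908192401), np.float64(0.5499999999999995), np.float64(0.1635)), (np.float64(0.6595277320153762), np.float64(0.5514999999999994), np.float64(0.165)), (np.float64(0.6632112924569916), np.float64(0.5514999999999994), np.float64(0.1635))]
[ 0.62893888 -0.0711972 ] [ 0.80067635 -0.0476221 ] 7.816373516148899 107.31433331910426 0.30690414349207107
amp [ 0.64542763 -0.17277494] -80.77980609548267 0.10290731405368678
```

```bash
cat >> h.py <<'E'
from scipy.spatial.transform import Rotation as Ro
def st(bot):
    o=bot.observe();return o,Ro.from_quat(o["orientation"]).as_matrix()
E
python3 - <<'E'
from cell import bot
from h import *
np.set_printoptions(precision=4,suppress=True)
o,R=st(bot);print(R)
print(np.degrees(np.arctan2(R[1,1],R[0,1])))
D=np.array([.551,.1665,.231])-o["tool_pos"];print(D,R.T@D)
E
```

```text
[[-0.0005  0.322   0.9467]
 [-0.001   0.9467 -0.322 ]
 [-1.     -0.0011 -0.0001]]
71.21632689797059
[ 0.3499 -0.425   0.0002] [ 0.     -0.2897  0.4681]
```

Emit:
{"fn": "play_rows", "kwargs": {"commands": [[0,0,0,0.14,0.085],[0,0,0,0.14,0.085],[0,0,0,0.14,0.085],[0,0,0,0.14,0.085],[0,0,0,0.14,0.085],[0,0,0,0.14,0.085],[0,0,0,0.14,0.085]], "grip_force": 25}}

```text
t: 0.8
tool_pos: [0.2011, 0.5916, 0.2309]
orientation: [0.431, 0.56, -0.432, 0.56]
wrist_force: [0.1, -0.1, -0.0]
width: 0.085
```

Emit:
{"fn": "play_rows", "kwargs": {"commands": [[0,0.01,0.022,0,0.085],[0,0.016,0.036,0,0.085],[0,0.016,0.036,0,0.085],[0,0.016,0.036,0,0.085],[0,0.016,0.036,0,0.085],[0,0.016,0.036,0,0.085],[0,0.016,0.036,0,0.085],[0,0.016,0.036,0,0.085],[0,0.016,0.036,0,0.085],[0,0.016,0.036,0,0.085]]}}

```text
t: 1.8
tool_pos: [0.4406, 0.2963, 0.2312]
orientation: [0.43, 0.561, -0.43, 0.561]
wrist_force: [0.6, 1.1, 0.0]
width: 0.0849
```

```bash
cat > go.py <<'E'
import sys
from cell import bot
from h import *
np.set_printoptions(precision=4,suppress=True)
o,R=st(bot);print(o["t"],o["tool_pos"],"jaw",np.degrees(np.arctan2(R[1,1],R[0,1])),"F",o["wrist_force"],"w",o["width"],"Rx",R[:,0],"q",o["joint_pos"])
D=np.array(eval(sys.argv[1]))-o["tool_pos"];print(R.T@D)
E
python3 go.py "[.551,.1665,.231]"
```

```text
1.8 [0.4406 0.2963 0.2312] jaw 15.067371829737326 F [0.5814 1.0976 0.0208] w 0.08489546708029136 Rx [-0.0003 -0.     -1.    ] q [0.4675 0.358  1.7885 0.0001 0.9953 0.2044]
[0.0002 0.0729 0.154 ]
```

Emit:
{"fn": "play_rows", "kwargs": {"commands": [[0,0.016,0.034,0,0.085],[0,0.016,0.034,0,0.085],[0,0.016,0.034,0,0.085],[0,0.015,0.031,0,0.085],[0,0.01,0.021,0,0.085],[0,0,0,0,0.085],[0,0,0,0,0.085]]}}

```text
t: 2.5
tool_pos: [0.5501, 0.1678, 0.2309]
orientation: [0.43, 0.561, -0.431, 0.561]
wrist_force: [-0.2, -0.5, 0.1]
width: 0.0851
```

```bash
python3 go.py "[.551,.1665,.103]"
python3 - <<'E'
from cell import cams
import cv2
c=cams.read_camera("scene");cv2.imwrite("pics/s1.png",cv2.resize(c["pixels"][160:360,340:560],None,fx=3,fy=3))
E
```

```text
2.5 [0.5501 0.1678 0.2309] jaw 15.009615343188338 F [-0.197  -0.5382  0.1401] w 0.08506192150862153 Rx [-0.001  0.    -1.   ] q [ 0.1811  0.4208  1.6838  0.0003  1.0379 -0.081 ]
[0.1279 0.0006 0.0015]
```

View pics/s1.png

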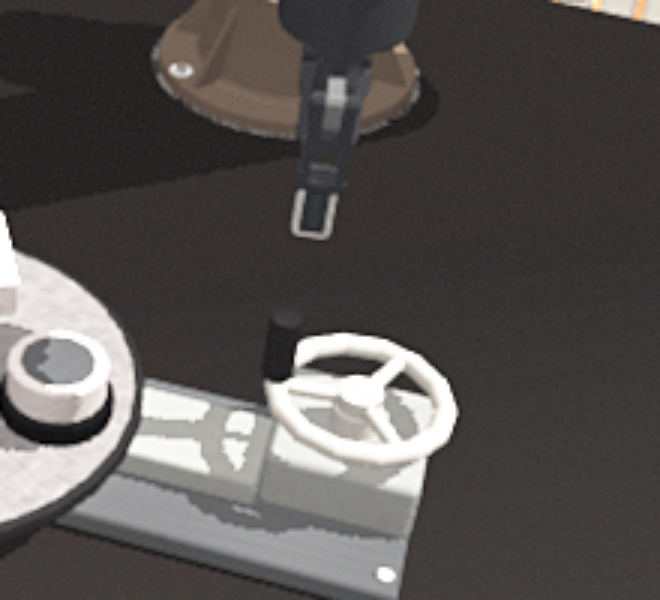

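Run:
```python
import pickle
from h import *
d=pickle.load(open("c0.pkl","rb"));s=d["scene"]
print(onz(s,340+286/3,160+317/3,.145),proj(s,[.551,.1665,.145])*1, (proj(s,[.551,.1665,.145])-[340,160])*3,(proj(s,[.551,.1665,.095])-[340,160])*3)
```

```text
[0.55630259 0.16791276] [435.50989013 263.92052104] [286.5296704  311.76156312] [276.10286476 370.22298363]
```

Emit:
{"fn": "play_rows", "kwargs": {"commands": [[0.02,0.002,0.001,0,0.085],[0.025,0,0,0,0.085],[0.025,0,0,0,0.085],[0.025,0,0,0,0.085],[0.02,0,0,0,0.085],[0.013,0,0,0,0.085],[0,0,0,0,0.085],[0,0,0,0,0.085]]}}

```text
t: 3.35
tool_pos: [0.5526, 0.168, 0.1039]
orientation: [0.43, 0.561, -0.43, 0.561]
wrist_force: [-0.9, 0.1, -0.1]
width: 0.0849
```

```bash
python3 go.py "[.552,.167,.103]"
python3 - <<'E'
from cell import cams
import cv2
c=cams.read_camera("scene");cv2.imwrite("pics/s2.png",cv2.resize(c["pixels"][160:360,340:560],None,fx=3,fy=3))
E
```

```text
3.35 [0.5526 0.168  0.1039] jaw 15.102261739053493 F [-0.8938  0.1469 -0.0699] w 0.08487267351833576 Rx [ 0.0005  0.0002 -1.    ] q [ 0.1807  0.5815  1.8016  0.0002  0.758  -0.083 ]
[ 0.0009 -0.0009  0.0008]
```

View pics/s2.png

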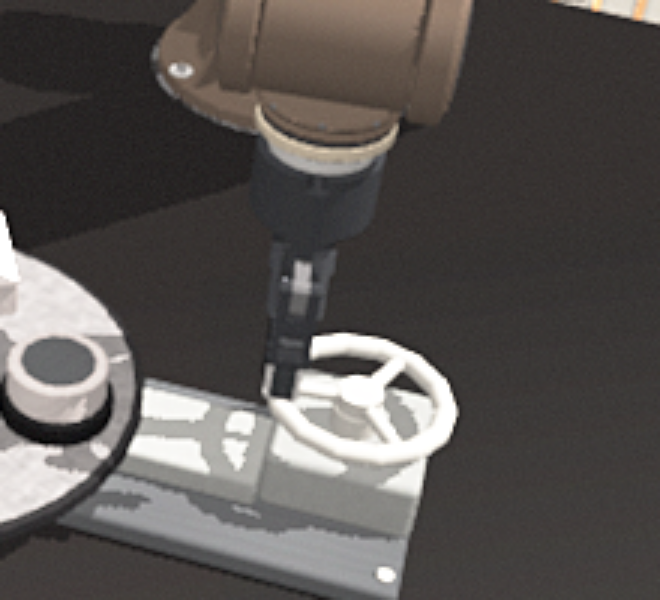

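Emit:
{"fn": "play_rows", "kwargs": {"commands": [[0,0,0,0,0.05],[0,0,0,0,0.03],[0,0,0,0,0.018],[0,0,0,0,0.018],[0,0,0,0,0.018],[0,0,0,0,0.018],[0,0,0,0,0.018],[0,0,0,0,0.018]]}}

```text
t: 4.2
tool_pos: [0.5528, 0.1675, 0.1036]
orientation: [0.43, 0.561, -0.43, 0.561]
wrist_force: [0.3, -0.0, 4.5]
width: 0.02
```

```bash
python3 go.py "[.552,.167,.103]"
python3 - <<'E'
from cell import cams
import cv2
c=cams.read_camera("top");cv2.imwrite("pics/t3.png",c["pixels"])
E
```

```text
4.2 [0.5528 0.1675 0.1036] jaw 15.06779187818398 F [ 0.2658 -0.0254  4.5435] w 0.02003159052967772 Rx [ 0.0006  0.0002 -1.    ] q [ 0.1799  0.5818  1.802   0.0001  0.7571 -0.0831]
[ 0.0006 -0.0009  0.0003]
```

View pics/t3.png

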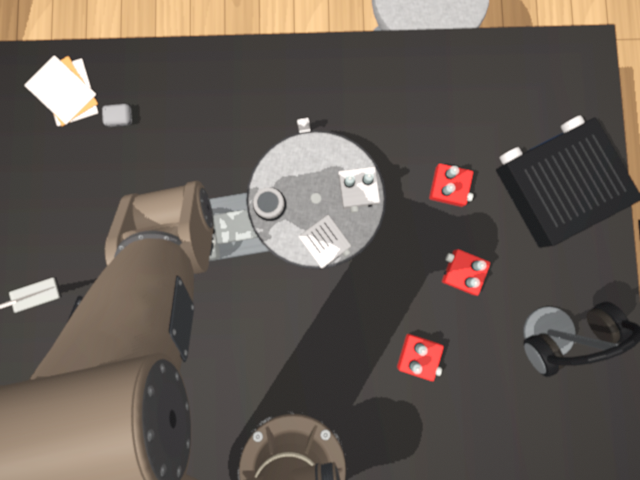

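Emit:
{"fn": "play_rows", "kwargs": {"commands": [[0,0.003,0,0,0.018],[0,0.003,-0.0003,0,0.018],[0,0.0055,-0.0009,0,0.018],[0,0.0055,-0.0015,0,0.018],[0,0.0054,-0.0021,0,0.018],[0,0.0051,-0.0026,0,0.018]]}}

```text
t: 4.85
tool_pos: [0.5772, 0.182, 0.1036]
orientation: [0.43, 0.561, -0.43, 0.561]
wrist_force: [-3.5, 0.8, 7.2]
width: 0.0202
```

```bash
cat > circ.py <<'E'
import sys
from cell import bot
from h import *
np.set_printoptions(precision=4,suppress=True)
o,R=st(bot);c=np.array([.5375,.2212]);p=o["tool_pos"]
F=R.T@o["wrist_force"];D=R.T@np.array([*(p[:2]-c),0])
print(o["t"],p,"Ftool",F,"w",o["width"],"tool yz off",D[1:],"r",np.hypot(D[1],D[2]),"phi",np.degrees(np.arctan2(D[1],D[2])),"jaw",np.degrees(np.arctan2(R[1,1],R[0,1])),o["wrist_torque"])
E
python3 circ.py
```

```text
4.85 [0.5772 0.182  0.1036] Ftool [-7.199  -3.2204 -1.6916] w 0.020189169444290316 tool yz off [0.0281 0.0482] r 0.055753785367266995 phi 30.263372036306215 jaw 15.066383424926325 [0.2072 0.5522 0.0079]
```

Emit:
{"fn": "play_rows", "kwargs": {"commands": [[0,0.0048,-0.0031,0,0.018],[0,0.0045,-0.0036,0,0.018],[0,0.0041,-0.0041,0,0.018],[0,0.0036,-0.0045,0,0.018],[0,0.0031,-0.0048,0,0.018],[0,0.0026,-0.0051,0,0.018],[0,0.0021,-0.0054,0,0.018],[0,0.0015,-0.0056,0,0.018],[0,0.0009,-0.0057,0,0.018],[0,0.0003,-0.0058,0,0.018]]}}

```text
t: 5.85
tool_pos: [0.5909, 0.235, 0.1036]
orientation: [0.43, 0.561, -0.43, 0.561]
wrist_force: [-5.0, -2.7, 8.5]
width: 0.02
```

```bash
python3 circ.py
```

```text
5.85 [0.5909 0.235  0.1036] Ftool [-8.4676 -5.5547  1.3291] w 0.020006336513302723 tool yz off [0.0551 0.0006] r 0.05511836419889497 phi 89.37421029572349 jaw 15.072487100289566 [-0.5302  0.7003  0.0367]
```

Emit:
{"fn": "play_rows", "kwargs": {"commands": [[0,-0.0004,-0.0058,0,0.018],[0,-0.001,-0.0057,0,0.018],[0,-0.0015,-0.0056,0,0.018],[0,-0.0021,-0.0054,0,0.018],[0,-0.0026,-0.0051,0,0.018],[0,-0.0031,-0.0048,0,0.018],[0,-0.0036,-0.0045,0,0.018],[0,-0.0041,-0.0041,0,0.018],[0,-0.0045,-0.0036,0,0.018],[0,-0.0048,-0.0031,0,0.018]]}}

```text
t: 6.85
tool_pos: [0.5523, 0.2735, 0.1036]
orientation: [0.43, 0.561, -0.43, 0.562]
wrist_force: [1.0, -3.9, 5.5]
width: 0.0205
```

```bash
python3 circ.py
```

```text
6.85 [0.5523 0.2735 0.1036] Ftool [-5.522  -0.0483  4.0714] w 0.020502710901452507 tool yz off [ 0.0279 -0.0467] r 0.05439619107844842 phi 149.12652074524794 jaw 15.071389962593246 [-0.7631 -0.0867  0.0092]
```

Emit:
{"fn": "play_rows", "kwargs": {"commands": [[0,-0.0051,-0.0026,0,0.018],[0,-0.0054,-0.0021,0,0.018],[0,-0.0056,-0.0015,0,0.018],[0,-0.0057,-0.0009,0,0.018],[0,-0.0058,-0.0003,0,0.018],[0,-0.0058,0.0003,0,0.018],[0,-0.0057,0.0009,0,0.018],[0,-0.0056,0.0015,0,0.018],[0,-0.0054,0.0021,0,0.018],[0,-0.0051,0.0026,0,0.018]]}}

```text
t: 7.85
tool_pos: [0.499, 0.2596, 0.1036]
orientation: [0.431, 0.561, -0.43, 0.561]
wrist_force: [3.1, -1.8, 4.9]
width: 0.0203
```

```bash
python3 circ.py
```

```text
7.85 [0.499  0.2596 0.1036] Ftool [-4.9264  2.5194  2.5407] w 0.02028208117018306 tool yz off [-0.0272 -0.0471] r 0.05438579652990117 phi -149.9816574430593 jaw 15.069932146835706 [-0.1023 -0.4813 -0.0268]
```

Emit:
{"fn": "play_rows", "kwargs": {"commands": [[0,-0.0048,0.0031,0,0.018],[0,-0.0045,0.0036,0,0.018],[0,-0.0041,0.0041,0,0.018],[0,-0.0036,0.0045,0,0.018],[0,-0.0031,0.0048,0,0.018],[0,-0.0026,0.0051,0,0.018],[0,-0.0021,0.0054,0,0.018],[0,-0.0015,0.0056,0,0.018],[0,-0.0009,0.0057,0,0.018],[0,-0.0003,0.0058,0,0.018]]}}

```text
t: 8.85
tool_pos: [0.4845, 0.2064, 0.1035]
orientation: [0.43, 0.561, -0.43, 0.561]
wrist_force: [-0.5, 2.1, 7.2]
width: 0.0204
```

```bash
python3 circ.py
```

```text
8.85 [0.4845 0.2064 0.1035] Ftool [-7.2192  0.0531 -2.1336] w 0.020363445221135094 tool yz off [-0.055   0.0005] r 0.055037488684357184 phi -89.4460332671369 jaw 15.065542288390992 [ 0.3014 -0.0577 -0.0582]
```

Emit:
{"fn": "play_rows", "kwargs": {"commands": [[0,0.0003,0.0058,0,0.018],[0,0.0009,0.0057,0,0.018],[0,0.0015,0.0056,0,0.018],[0,0.0021,0.0054,0,0.018],[0,0.0026,0.0051,0,0.018],[0,0.0031,0.0048,0,0.018],[0,0.0036,0.0045,0,0.018],[0,0.0041,0.0041,0,0.018],[0,0.0045,0.0036,0,0.018],[0,0.0048,0.0031,0,0.018]]}}

```text
t: 9.85
tool_pos: [0.5234, 0.1673, 0.1035]
orientation: [0.43, 0.561, -0.43, 0.561]
wrist_force: [-1.9, 0.8, 7.6]
width: 0.0201
```

```bash
python3 circ.py
```

```text
9.85 [0.5234 0.1673 0.1035] Ftool [-7.6213 -1.5844 -1.2699] w 0.02011751618730844 tool yz off [-0.0276  0.0483] r 0.055688653430454975 phi -29.751602343190328 jaw 15.063802006603833 [0.0209 0.2808 0.0175]
```

Emit:
{"fn": "play_rows", "kwargs": {"commands": [[0,0.0051,0.0026,0,0.018],[0,0.0054,0.0021,0,0.018],[0,0.0056,0.0015,0,0.018],[0,0.0057,0.0009,0,0.018],[0,0.006,0.0003,0,0.018],[0,0.0004,0,0,0.018],[0,0,0,0,0.018],[0,0,0,0,0.018]]}}

```text
t: 10.65
tool_pos: [0.5531, 0.1677, 0.1035]
orientation: [0.43, 0.561, -0.43, 0.561]
wrist_force: [1.8, -1.5, 6.7]
width: 0.0201
```

```bash
python3 circ.py;  python3 - <<'E'
from cell import cams
import cv2,pickle
from h import *
c=cams.read_camera("top");cv2.imwrite("pics/t4.png",cv2.resize(c["pixels"][110:280,150:400],None,fx=3,fy=3,interpolation=cv2.INTER_CUBIC));pickle.dump(c,open("t4.pkl","wb"))
E
```

```text
10.65 [0.5531 0.1677 0.1035] Ftool [-6.7142  1.3519  1.9054] w 0.020143317176586937 tool yz off [0.0012 0.0558] r 0.05576700134386721 phi 1.1942908706919606 jaw 15.065405354115553 [-0.1839 -0.2439  0.0083]
```

View pics/t4.png

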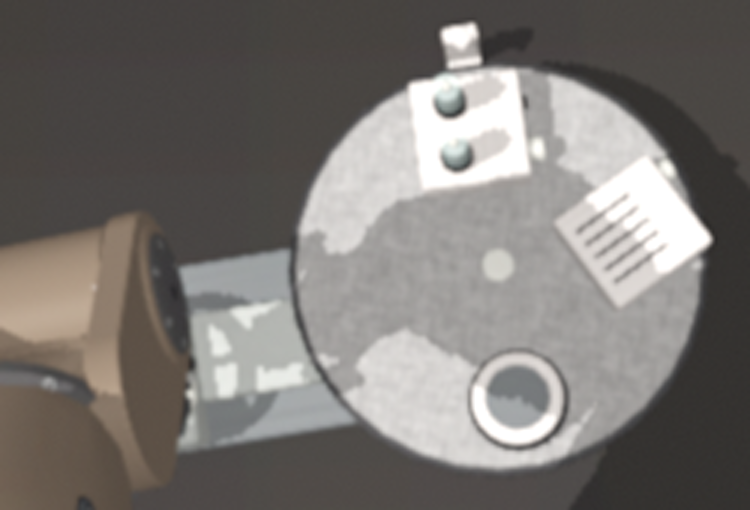

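Emit:
{"fn": "play_rows", "kwargs": {"commands": [[0,0,0,0,0.03],[0,0,0,0,0.05],[0,0,0,0,0.07],[0,0,0,0,0.085],[0,0,0,0,0.085],[0,0,0,0,0.085]]}}

```text
t: 11.3
tool_pos: [0.5528, 0.1676, 0.1032]
orientation: [0.43, 0.561, -0.43, 0.561]
wrist_force: [-0.1, 1.3, 0.4]
width: 0.0852
```

Emit:
{"fn": "play_rows", "kwargs": {"commands": [[-0.015,0,0,0,0.085],[-0.025,0,0,0,0.085],[-0.03,0,0,0,0.085],[-0.03,0,0,0,0.085],[-0.03,0,0,0,0.085],[-0.015,0,0,0,0.085],[0,-0.02,-0.03,0,0.085],[0,-0.02,-0.03,0,0.085],[0,-0.02,-0.03,0,0.085],[0,-0.01,-0.02,0,0.085]]}}

```text
t: 12.3
tool_pos: [0.4548, 0.2566, 0.2485]
orientation: [0.43, 0.561, -0.43, 0.561]
wrist_force: [-0.0, 0.7, 0.2]
width: 0.0848
```

Emit:
{"fn": "play_rows", "kwargs": {"commands": [[0,-0.02,-0.03,0,0.085],[0,-0.02,-0.03,0,0.085],[0,-0.02,-0.03,0,0.085],[0,-0.01,-0.02,0,0.085],[0,0,0,0,0.085],[0,0,0,0,0.085]]}}

```text
t: 12.9
tool_pos: [0.3605, 0.3437, 0.2484]
orientation: [0.43, 0.561, -0.43, 0.562]
wrist_force: [0.4, -0.7, -0.3]
width: 0.0855
```

```bash
python3 circ.py;  python3 - <<'E'
from cell import cams
import cv2,pickle
from h import *
c=cams.read_camera("top");cv2.imwrite("pics/t5.png",cv2.resize(c["pixels"][110:280,150:400],None,fx=3,fy=3,interpolation=cv2.INTER_CUBIC))
pl=onz(c,150+497/3,110+265/3,.06)
for n,u,v,z in(("amp",469,129,.094),("dial",517,398,.102),("ptr",461,45,.075)):
    q=onz(c,150+u/3,110+v/3,z)-pl;print(n,np.degrees(np.arctan2(q[1],q[0])),np.hypot(*q))
t=pickle.load(open("c0.pkl","rb"))["top"]
q=onz(t,268,203,.102)-pl;print("dial0",np.degrees(np.arctan2(q[1],q[0])))
E
```

```text
12.9 [0.3605 0.3437 0.2484] Ftool [0.2795 0.1798 0.778 ] w 0.08546498907240022 tool yz off [-0.1389 -0.1644] r 0.21523161951825656 phi -139.8140161538798 jaw 15.136681006988843 [-0.0162 -0.0173 -0.044 ]
amp 10.195493251922231 0.10134577039572654
dial -172.84915368959864 0.10885361506651987
ptr 7.774981036024485 0.17413075902779537
dial0 98.08940327971294
```

View pics/t5.png

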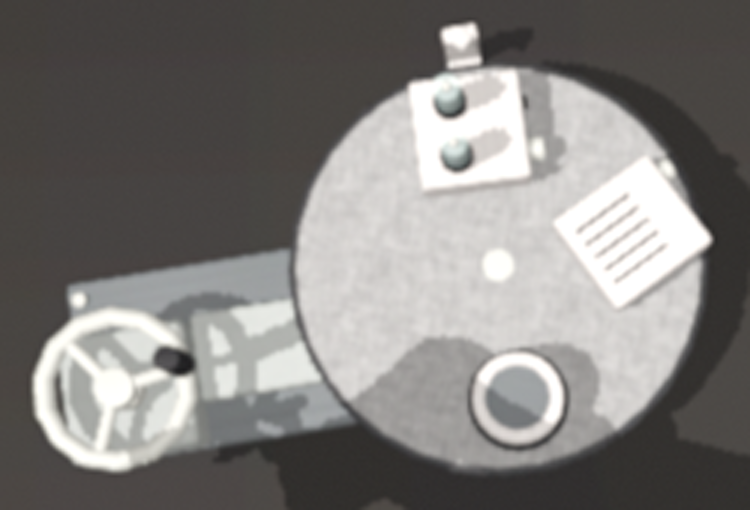

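```bash
python3 -c "
from cell import bot
print(bot.finish_job())"
```

```text
the job is handed in; nothing more can be done
None
```

The valve amplifier now stands at the pointer, and I have handed the job in. It started a quarter turn clockwise of the pointer, seen from above. I gripped the handle, wound the handwheel one full turn counter-clockwise, let go and moved the arm clear.

**Handwheel:** It ended within about 0.5° of a full turn by the measured tool position, and the last picture shows the handle back where it started.

**Platter:** It moved 89–91°, judged by the amplifier and the dial.

**Amplifier:** It reads about 10.2°, against 7.8° for the pointer. That is about 4 mm at its radius, within the 6 mm placement play given in the task.

**Contact:** The highest wrist force in the readings was about 10 N. The gripper touched only the handle, and neither the platter nor the amplifier. It is open with only sensor-noise force on it.

The job took about 13 s. No check failed; the angles come from hand-picked pixels, so they are good to about 1–2°.

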